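Run up the slack pipe clamp and point out its handle

ROBOT

A 6-joint arm with a two-finger parallel gripper is mounted at the origin on the work surface. World frame = base frame: x ahead of the robot, y to its left, z up, the work surface at z = 0. Lengths are in m, angles in degrees, forces in N, time in s.
With the tool pointing down it reaches from about 0.3 to 0.85 m from the base axis. Payload 4.2 kg.
Tool frame: the origin (TCP) lies on the centre line of the jaws, within the pads' length; the fingertips stand robot.finger_overhang ahead of it and the grasp point (between the pads) lies 3 mm ahead of it (robot.finger_overhang is the distance from the TCP to the fingertips, in m); z points along the fingers, x is the direction in which the jaws open and shut, and the axes are right-handed (so a half turn about z gives the same grasp; the last joint's range is limited). The gripper opens to 91 mm and grips with 3 to 60 N. Pads are 32 mm wide; open, the fingers measure 118 mm over their backs; the gripper's body (76 mm by 178 mm) begins 60 mm behind the grasp point.
Start: joints at [-72.25, 18.312, 89.639, -0, 72.044, -1.146], TCP at [0.186, -0.544, 0.236] pointing down, gripper open.
Joint ranges: [-177.97, 177.97], [-48.28, 115.42], [12.27, 149.76], [-77.06, 257.06], [2.81, 150.46], [-146.56, 146.56]. Speed limits (degrees/s): [147.25, 147.25, 180, 180, 180, 180].

INTERFACE

Orientations are given as a 3x3 rotation matrix whose columns are the frame's x, y, z axes.
In Python, from workcell import robot gives the robot as it stands.
- The arm moves only by the tool step_arm, never from a script. Its argument "plan" is a list of rows, each an object with "travel": the shift along the tool's x, y, z in units of 40 mm (1.0 is 40 mm), a list of three; "dr": the turn, a rotation vector about the tool's x, y, z in units of 10 degrees (1.0 is 10 degrees), a list of three; "grip": the opening, from 0 (shut) to 1 (fully open). A call has 1 to 5 rows; each row is the pose to reach, as a shift and turn from the pose measured when the call began, along the tool's axes at that moment; what a row does not reach only later rows make up. A row lasts 1/8 s, in which the tool goes at most 62.5 mm and 10.7 degrees, less where a joint would pass 70% of its speed; a pose out of reach is approached as far as the arm can. A call with a gripper value outside its range is refused whole. The fingers move at their own pace and stop on an object; "grip_force" is the grip in N (left out, the last holds). Time passes only in rows, so rows that repeat a pose let the fingers close. It gives the time, the measured TCP pose, the force and the opening at its end, in the units of the state.
- robot.state(): the state, without advancing time (a new reading comes with each control period).
- robot.snapshot(name): name is "side" or "top"; returns a dict with "pixels" (420x560x3 uint8, blue, green, red), "depth" (420x560 float32, m along the optical axis (not along the pixel's ray), 0 where there is no reading), "vertical_fov" (degrees; the focal length in pixels is half the picture's height over the tangent of half this angle, whatever the lens; pixels are square), "cx", "cy" (the principal point, pixels), "R" (3x3) and "t" (3): a world point X has camera coordinates R X + t. Camera axes: x right, y down, z forward; pixel columns grow to the right and rows downward; lengths in m; the calibration is good to about 2 mm. A picture is of the moment at which its call begins.
- robot.hand_in(): hands the job in, once; it reports no verdict.
The state is a dict: "time": time; "joint_pos": joint angles; "joint_vel": joint speeds; "tau": joint torques, N m; "tcp_pos": TCP position; "ee_rot": TCP orientation; "ft_force": force on the tool from outside, world axes, zero at the start; "torque": the same for the moment, N m; "finger_gap": finger opening in m.
Only numpy, scipy, OpenCV 4.12 (cv2) and the standard library are available. Lean on these libraries where they do the work, as an engineer would, in place of code of your own. Each camera call takes 0.05 s, during which the arm holds its last target.

TASK

One of the three pipe clamps on the glued-up panel is still slack: its tail jaw stands off the edge of the wood. With your fingertips gently push that jaw from behind, without gripping it, along its pipe until it bears on the panel; then show me which clamp to wind up by pointing straight down at the hub of its T-handle, fingertips two or three centimetres above it and touching nothing, for at least two seconds, and finish while still pointing. Do not touch the panel, the other two clamps or any of the handles, and leave everything else on the bench where it is.

Things in the scene. Friction and masses are not known exactly. Their poses are not given: they have to be found in the camera images.
- panel: Glued-up wooden panel of four staves, fixed, lying flat on the three pipes: 300 mm along its own x, 200 mm along its own y (edges at y = +100 and -100 mm), underside 36 mm and top 60 mm above the bench. Origin on the bench below its centre. It has the same yaw as the clamps.
- clamp_a: Pipe clamp a, its pipe (27 mm thick, 430 mm long) lying across under the panel. The three clamps look alike (dark teal castings, steel pipe and screw) and stand about 95 mm apart in an order that changes. Origin on the bench below the middle of the panel's width; own +y runs along the pipe to the screw end, own -y to the tail end, z up.
- tail_a (a joint): Slide of clamp a's tail jaw along its pipe: the gap in metres between the jaw's face and the panel's edge. 0 = jaw against the panel; grows as the jaw is drawn off towards the pipe's end (own -y), at most 0.085. It slides with about 3 N of friction and stays where it is left.
- back_a (a point): Middle of the flat back of clamp a's tail jaw (side away from the panel), 68 mm above the bench; moves with the jaw. Jaw 40 mm wide (face plate 46), 30 mm thick along the pipe, top at 83 mm. A clutch pack 36 mm wide reaches 27 mm farther behind the back, up to 46 mm height, so push the back between 48 and 83 mm. Pushing in own +y closes the jaw. Axes as the clamp's.
- handle_a: Screw with T-handle of clamp a, fixed: steel screw lying along own y at 48 mm above the bench, ending in a hub 26 mm thick with a slanting steel cross bar (90 mm long, black ball ends). No part stands higher than 93 mm above the bench. Origin the same as the clamp's.
- hub_a (a point): Centre of the T-handle's hub of clamp a, 48 mm above the bench, 208 mm from the panel's centre line at the screw end; the top of the hub is 13 mm above this point.
- clamp_b: Pipe clamp b, its pipe (27 mm thick, 430 mm long) lying across under the panel. The three clamps look alike (dark teal castings, steel pipe and screw) and stand about 95 mm apart in an order that changes. Origin on the bench below the middle of the panel's width; own +y runs along the pipe to the screw end, own -y to the tail end, z up.
- tail_b (a joint): Slide of clamp b's tail jaw along its pipe: the gap in metres between the jaw's face and the panel's edge. 0 = jaw against the panel; grows as the jaw is drawn off towards the pipe's end (own -y), at most 0.085. It slides with about 3 N of friction and stays where it is left.
- back_b (a point): Middle of the flat back of clamp b's tail jaw (side away from the panel), 68 mm above the bench; moves with the jaw. Jaw 40 mm wide (face plate 46), 30 mm thick along the pipe, top at 83 mm. A clutch pack 36 mm wide reaches 27 mm farther behind the back, up to 46 mm height, so push the back between 48 and 83 mm. Pushing in own +y closes the jaw. Axes as the clamp's.
- handle_b: Screw with T-handle of clamp b, fixed: steel screw lying along own y at 48 mm above the bench, ending in a hub 26 mm thick with a slanting steel cross bar (90 mm long, black ball ends). No part stands higher than 93 mm above the bench. Origin the same as the clamp's.
- hub_b (a point): Centre of the T-handle's hub of clamp b, 48 mm above the bench, 208 mm from the panel's centre line at the screw end; the top of the hub is 13 mm above this point.
- clamp_c: Pipe clamp c, its pipe (27 mm thick, 430 mm long) lying across under the panel. The three clamps look alike (dark teal castings, steel pipe and screw) and stand about 95 mm apart in an order that changes. Origin on the bench below the middle of the panel's width; own +y runs along the pipe to the screw end, own -y to the tail end, z up.
- tail_c (a joint): Slide of clamp c's tail jaw along its pipe: the gap in metres between the jaw's face and the panel's edge. 0 = jaw against the panel; grows as the jaw is drawn off towards the pipe's end (own -y), at most 0.085. It slides with about 3 N of friction and stays where it is left.
- back_c (a point): Middle of the flat back of clamp c's tail jaw (side away from the panel), 68 mm above the bench; moves with the jaw. Jaw 40 mm wide (face plate 46), 30 mm thick along the pipe, top at 83 mm. A clutch pack 36 mm wide reaches 27 mm farther behind the back, up to 46 mm height, so push the back between 48 and 83 mm. Pushing in own +y closes the jaw. Axes as the clamp's.
- handle_c: Screw with T-handle of clamp c, fixed: steel screw lying along own y at 48 mm above the bench, ending in a hub 26 mm thick with a slanting steel cross bar (90 mm long, black ball ends). No part stands higher than 93 mm above the bench. Origin the same as the clamp's.
- hub_c (a point): Centre of the T-handle's hub of clamp c, 48 mm above the bench, 208 mm from the panel's centre line at the screw end; the top of the hub is 13 mm above this point.
- mallet: Wooden mallet lying on the bench, head 62 x 115 x 70 mm, handle about 240 mm towards its own -x. Origin under the head. Leave alone.
- glue: White glue bottle with red nozzle standing on the bench, 58 mm across, 188 mm tall. Origin under its centre. Leave alone.
- square: Try square lying on the panel: dark wooden stock 90 x 22 x 14 mm, steel blade 120 mm long. Origin under the stock's centre. Leave alone.
- pencil: Flat blue carpenter's pencil lying on the panel, 150 x 14 x 8 mm. Origin under its centre. Leave alone.
- tape: Grey tape measure on the bench, 66 x 36 x 62 mm. Origin under its centre. Leave alone.
- plane: Block plane on the bench, 165 x 50 mm, about 55 mm tall. Origin under its centre. Leave alone.
- offcut: Wooden offcut on the bench, 45 x 160 x 24 mm. Origin under its centre. Leave alone.
- tin: Amber glass jar with a steel lid on the bench, 72 mm across, 85 mm tall. Origin under its centre. Leave alone.

How it is judged:
By the outcome, as a careful person would: the job done as asked, in the order asked, and still so for the second after the job is handed in, with the robot touching nothing.
It also fails if it takes over 51 s, if anything falls off the work surface, if the arm or the gripper's body presses on something with over 40 N, if the wrist force passes 120 N, or if a joint passes its speed limit or range.

## Working session

There is one attempt and no reset: what is moved stays moved. The work goes in short steps, Python scripts to look and compute and a tool call to move; the robot and the scene stay as the last step left them, time stands still between calls to the robot, and variables do not carry over. Pictures are saved under pics/ and viewed, and the job is handed in when it is done.

Besides the shell and the picture viewer there is one more tool, called after "Emit:" as name([rows], argument=value, ...), one row to a line, values as JSON. step_arm: Moves the arm, as the interface text tells. Its arguments: {"type":"object","properties":{"plan":{"type":"array","items":{"type":"object","properties":{"travel":{"type":"array","items":{"type":"number"}},"dr":{"type":"array","items":{"type":"number"}},"grip":{"type":"number"}}}},"grip_force":{"type":"number"}},"required":["plan"]}

```bash
mkdir -p pics; cat > h.py <<'E'
import numpy as np, cv2
from workcell import robot
def snap(n,f=None):
    s=robot.snapshot(n)
    if f: cv2.imwrite('pics/'+f,s['pixels']); np.savez('pics/'+f+'.npz',**{k:np.array(v) for k,v in s.items()})
    return s
def load(f): 
    d=np.load('pics/'+f+'.npz'); return {k:d[k] for k in d}
def cam(s):
    f=s['pixels'].shape[0]/2/np.tan(np.radians(float(s['vertical_fov']))/2); return f,float(s['cx']),float(s['cy'])
def atz(s,u,v,z):
    f,cx,cy=cam(s); R=s['R'];t=s['t']
    d=R.T@np.array([(u-cx)/f,(v-cy)/f,1]); o=-R.T@t
    return o+d*(z-o[2])/d[2]
def atd(s,u,v):
    f,cx,cy=cam(s); d=float(s['depth'][int(v),int(u)])
    return s['R'].T@(np.array([(u-cx)/f,(v-cy)/f,1])*d-s['t'])
def proj(s,X):
    f,cx,cy=cam(s); c=s['R']@np.array(X)+s['t']; return c[0]/c[2]*f+cx,c[1]/c[2]*f+cy
E
python3 - <<'E'
from h import *
for n in('top','side'): s=snap(n,n+'1.png'); print(n,s['vertical_fov'],s['R'],s['t'])
st=robot.state(); print(st); print([a for a in dir(robot) if a[0]!='_'],robot.finger_overhang)
E
```

```text
top 42.95642761990461 [[-1.55285229e-02 -9.99876953e-01 -2.22352436e-03]
 [-9.80928064e-01  1.56650745e-02 -1.93738841e-01]
 [ 1.93749834e-01 -8.27360590e-04 -9.81050619e-01]] [0.00788962 0.46614137 1.47810747]
side 46.35384101080056 [[ 0.71139099 -0.70265172  0.01426283]
 [-0.52377604 -0.54360357 -0.65586113]
 [ 0.46859527  0.45910317 -0.75474681]] [-0.3338159   0.29596091  1.54494818]
{'time': 0.1, 'joint_pos': array([-7.22495705e+01,  1.83467180e+01,  8.96977191e+01,  1.02803077e-03,
        7.20419181e+01, -1.14646047e+00]), 'joint_vel': array([-0.06067687, -0.02847473, -0.21843985,  0.03187603, -0.05187781,
        0.05545519]), 'tau': array([-2.09983837e-04, -4.13335884e+01, -2.32511991e+01,  7.28855375e-02,
        4.21526260e-02, -4.96764562e-05]), 'tcp_pos': array([ 0.18610345, -0.54363362,  0.23522844]), 'ee_rot': array([[ 3.23860484e-01, -9.46104746e-01, -4.43240873e-04],
       [-9.46103650e-01, -3.23860784e-01,  1.44063393e-03],
       [-1.50653893e-03, -4.72125922e-05, -9.99998864e-01]]), 'ft_force': array([0.76498152, 0.43737219, 0.28110772]), 'torque': array([ 0.03336395,  0.02536053, -0.00766562]), 'finger_gap': 0.09123381892613235}
['Unreachable', 'finger_overhang', 'hand_in', 'snapshot', 'state'] 0.022
```

View pics/top1.png

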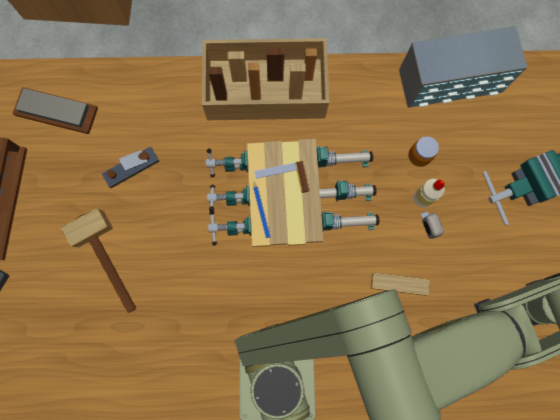

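View pics/side1.png

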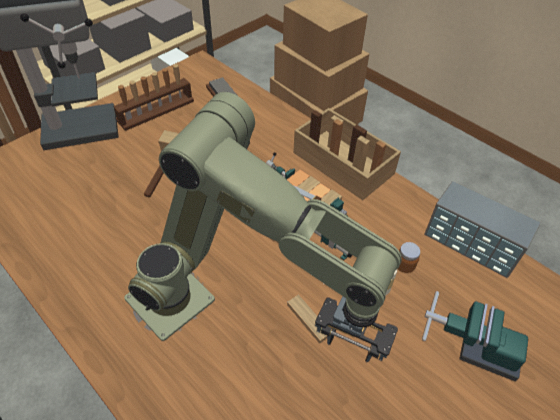

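The top view shows three clamps with their screws on the left (world +y) and tails on the right. The middle tail jaw, near (342,191), looks off the panel, while the outer two bear on it near (323,158) and (328,221). I'll enlarge to check.

```bash
python3 - <<'E'
from h import *
s=load('top1.png')
im=s['pixels']
c=cv2.resize(im[135:255,195:395],None,fx=4,fy=4,interpolation=cv2.INTER_CUBIC)
cv2.imwrite('pics/crop1.png',c)
# panel corners guess at z=.06
E
```

```text
(no output)
```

View pics/crop1.png

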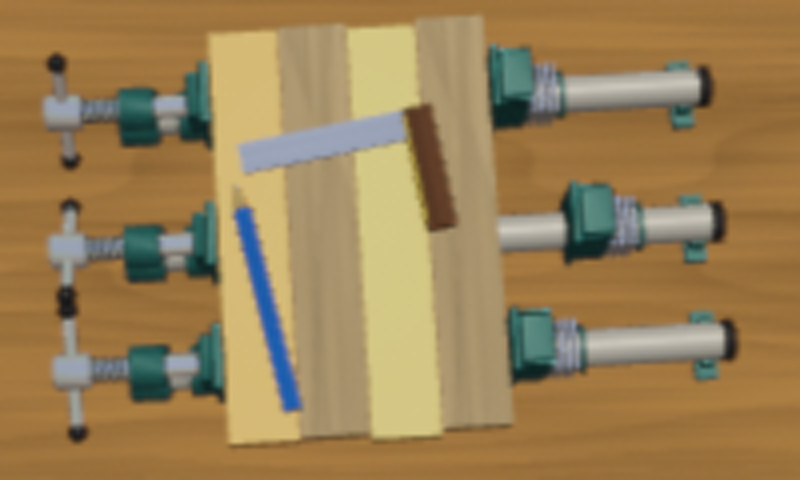

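The enlarged crop shows the middle clamp is slack. Its jaw top spans about (570..612, 185..240) and the panel edge is at x≈497. Its hub is at (68,249). Now I'll measure these.

```bash
python3 - <<'E'
from h import *
s=load('top1.png')
g=lambda a,b:(195+(a+.5)/4-.5,135+(b+.5)/4-.5)
P=[atz(s,*g(*c),.06) for c in[(208,33),(483,16),(513,424),(229,444)]]
for p in P: print(p)
P=np.array(P); C=P.mean(0); print('C',C)
print([np.linalg.norm(P[i]-P[(i+1)%4]) for i in range(4)])
ey=(P[0]-P[1]+P[3]-P[2]); ex=(P[0]-P[3]+P[1]-P[2])
print('yaw',np.degrees(np.arctan2(-ey[0],ey[1])),np.degrees(np.arctan2(ex[1],ex[0])))
yaw=np.mean([np.arctan2(-ey[0],ey[1]),np.arctan2(ex[1],ex[0])])
Rz=np.array([[np.cos(yaw),-np.sin(yaw)],[np.sin(yaw),np.cos(yaw)]])
loc=lambda p:Rz.T@(p[:2]-C[:2])
for n,c,z in[('hub',(68,240),.061),('hubmid',(66,249),.061),('hubA',(62,112),.061),('hubC',(73,370),.061),('jawtop TL',(577,184),.083),('TR',(612,184),.083),('BR',(612,237),.083),('BL',(573,240),.083),('jawA TR',(531,50),.083),('jawC TR',(551,310),.083),('jawA BR',(531,102),.083),('pipe end',(716,221),.03)]:
    p=atz(s,*g(*c),z); print(n,p,loc(p)*1000, atd(s,*[round(x) for x in g(*c)]))
print('yaw',np.degrees(yaw))
E
```

```text
[0.67045952 0.07476996 0.06      ]
[ 0.68013046 -0.12511084  0.06      ]
[ 0.38085493 -0.13687679  0.06      ]
[0.36991306 0.06186055 0.06      ]
C [ 0.52533949 -0.03133928  0.06      ]
[np.float64(0.20011462246798703), np.float64(0.2995067263997543), np.float64(0.19903832474655303), np.float64(0.3008235841789166)]
yaw 2.960166553285956 2.355694700794559
hub [0.5176974  0.17519586 0.061     ] [  1.9437818  206.66733961] [0.51717735 0.17441659 0.05846623]
hubmid [0.51115584 0.17657235 0.061     ] [ -4.52691225 208.34569819] [0.51265299 0.17788153 0.05292025]
hubA [0.61233283 0.18016426 0.061     ] [ 96.70780672 207.24186103] [0.61189842 0.1807924  0.05871084]
hubC [0.4238788  0.17103844 0.061     ] [-91.96667892 206.86503473] [0.42406622 0.17058037 0.06195409]
jawtop TL [ 0.54725103 -0.18547426  0.083     ] [  14.74026161 -154.9852682 ] [ 0.54675182 -0.18608071  0.08068882]
TR [ 0.5468543  -0.21010217  0.083     ] [  13.20188385 -179.56828061] [ 0.56679517 -0.22306871  0.00115165]
BR [ 0.50858261 -0.20847481  0.083     ] [ -24.95316768 -176.16789338] [ 0.50831102 -0.20957521  0.08254826]
BL [ 0.50686566 -0.18108352  0.083     ] [ -25.39804511 -148.72645803] [ 0.50682276 -0.18196052  0.07847318]
jawA TR [ 0.64626995 -0.15656723  0.083     ] [ 114.99316378 -130.70113939] [ 0.64647776 -0.15545112  0.083557  ]
jawC TR [ 0.45716062 -0.16383533  0.083     ] [ -74.24976996 -129.19185083] [ 0.4582162  -0.16319829  0.0795189 ]
jawA BR [ 0.60775147 -0.15521264  0.083     ] [  76.57893736 -127.56178867] [ 0.61089411 -0.15514539  0.07380884]
pipe end [ 0.53157761 -0.29219777  0.03      ] [  -5.86538603 -260.86713769] [ 0.53006434 -0.29234862  0.03470673]
yaw 2.6579306270402574
```

The measurements agree with the given sizes: panel 200 x 300 mm, hubs at about 207 mm. The slack jaw's back is at local y≈-178, so the gap is about 48 mm. I'll write a move calculator next and also locate the glue bottle.

```bash
cat >> h.py <<'E'
from scipy.spatial.transform import Rotation as Ro
C=np.array([.5253,-.0313]); YAW=np.radians(2.8)
def w(lx,ly,z): 
    c,s_=np.cos(YAW),np.sin(YAW); return np.array([C[0]+c*lx-s_*ly,C[1]+s_*lx+c*ly,z])
RT=np.array([[np.cos(YAW),np.sin(YAW),0],[np.sin(YAW),-np.cos(YAW),0],[0,0,-1]])
def local(p):
    c,s_=np.cos(YAW),np.sin(YAW); d=np.array(p[:2])-C; return np.array([c*d[0]+s_*d[1],-s_*d[0]+c*d[1]])*1000
def mv(p,R=RT):
    st=robot.state(); Q=st['ee_rot']
    print('t',round(st['time'],2),'pos',st['tcp_pos'].round(4),'local',local(st['tcp_pos']).round(1),'F',st['ft_force'].round(1),'gap',round(st['finger_gap'],4))
    print(' travel',(Q.T@(np.array(p)-st['tcp_pos'])/.04).round(3),'dr',(np.degrees(Ro.from_matrix(Q.T@R).as_rotvec())/10).round(3))
E
python3 - <<'E'
from h import *
s=load('top1.png')
for n,u,v in[('glue',432,192),('cap',439,184),('jar',426,147),('tape',433,224)]: print(n,atd(s,u,v))
p=w(-.005,-.214,.235); print(p); mv(p)
E
```

```text
glue [ 0.49928516 -0.43073329  0.12981033]
cap [ 0.5094399  -0.43603842  0.17761665]
jar [ 0.64139215 -0.43699241  0.08510426]
tape [ 0.42361665 -0.44909105  0.05704186]
[ 0.53075982 -0.24528876  0.235     ]
t 0.1 pos [ 0.1861 -0.5436  0.2352] local [-363.8 -495.2] F [0.8 0.4 0.3] gap 0.0912
 travel [ -4.266 -10.568   0.013] dr [-6.00e-03  7.00e-03 -7.39e+00]
```

Emit:
step_arm([
  {"travel": [-0.8, -2.0, -0.6], "dr": [0, 0, -1.0], "grip": 0},
  {"travel": [-1.6, -4.0, -0.6], "dr": [0, 0, -2.0], "grip": 0},
  {"travel": [-2.2, -5.4, -0.6], "dr": [0, 0, -3.0], "grip": 0},
  {"travel": [-2.7, -6.7, -0.6], "dr": [0, 0, -4.0], "grip": 0},
  {"travel": [-3.2, -8.0, -0.6], "dr": [0, 0, -5.0], "grip": 0},
], grip_force=20)

```text
time: 0.72
tcp_pos: [0.4221, -0.3397, 0.259]
ee_rot: [[0.935, -0.355, -0.001], [-0.355, -0.935, 0.002], [-0.001, -0.001, -1.0]]
ft_force: [0.7, -0.8, 0.0]
finger_gap: 0.0446
```

```bash
python3 - <<'E'
from h import *
mv(w(-.005,-.214,.235))
E
```

```text
t 0.72 pos [ 0.4221 -0.3397  0.259 ] local [-118.1 -303. ] F [ 0.7 -0.8  0. ] gap 0.0446
 travel [ 1.702 -3.17   0.603] dr [-0.008  0.005 -2.358]
```

Emit:
step_arm([
  {"travel": [0.8, -1.5, 0], "dr": [0, 0, -0.9], "grip": 0},
  {"travel": [1.4, -2.6, 0], "dr": [0, 0, -1.8], "grip": 0},
  {"travel": [1.7, -3.17, 0.3], "dr": [0, 0, -2.36], "grip": 0},
  {"travel": [1.7, -3.17, 0.6], "dr": [0, 0, -2.36], "grip": 0},
  {"travel": [1.7, -3.17, 0.6], "dr": [0, 0, -2.36], "grip": 0},
])

```text
time: 1.35
tcp_pos: [0.5293, -0.2454, 0.2336]
ee_rot: [[0.999, 0.048, -0.004], [0.048, -0.999, 0.003], [-0.004, -0.003, -1.0]]
ft_force: [-0.9, 0.6, 0.7]
finger_gap: 0.0007
```

```bash
python3 - <<'E'
from h import *
mv(w(-.005,-.214,.078))
s=snap('top','top2.png')
cv2.imwrite('pics/crop2.png',cv2.resize(s['pixels'][110:290,190:430],None,fx=3,fy=3,interpolation=cv2.INTER_CUBIC))
E
```

```text
t 1.35 pos [ 0.5293 -0.2454  0.2336] local [  -6.4 -214.1] F [-0.9  0.6  0.7] gap 0.0007
 travel [0.052 0.009 3.889] dr [-0.016  0.024 -0.006]
```

View pics/crop2.png

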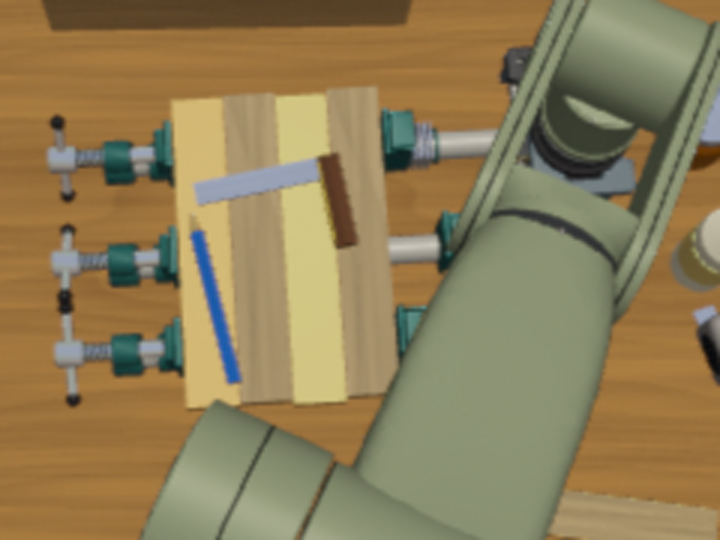

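The forearm hides the jaw's back in the top view, but the left edge of the jaw is still visible at about (443,240). I'll descend in stages, watching the force, and check with the side camera.

Emit:
step_arm([
  {"travel": [0.05, 0, 0.8], "dr": [0, 0, 0], "grip": 0},
  {"travel": [0.05, 0, 1.6], "dr": [0, 0, 0], "grip": 0},
  {"travel": [0.05, 0, 2.4], "dr": [0, 0, 0], "grip": 0},
  {"travel": [0.05, 0, 2.8], "dr": [0, 0, 0], "grip": 0},
  {"travel": [0.05, 0, 2.8], "dr": [0, 0, 0], "grip": 0},
])

```text
time: 2.02
tcp_pos: [0.5306, -0.2461, 0.1222]
ee_rot: [[0.999, 0.046, -0.004], [0.046, -0.999, 0.002], [-0.004, -0.003, -1.0]]
ft_force: [0.7, 0.3, 1.1]
finger_gap: 0.0005
```

```bash
python3 - <<'E'
from h import *
mv(w(-.005,-.214,.078))
s=snap('side','side2.png')
print(proj(s,w(-.005,-.178,.068)))
cv2.imwrite('pics/crop3.png',cv2.resize(s['pixels'][130:310,230:450],None,fx=3.4,fy=3.3,interpolation=cv2.INTER_CUBIC))
E
```

```text
t 2.02 pos [ 0.5306 -0.2461  0.1222] local [  -5.2 -214.8] F [0.7 0.3 1.1] gap 0.0005
 travel [ 0.009 -0.018  1.104] dr [-0.015  0.021 -0.017]
(np.float64(332.36462247788455), np.float64(231.14643699554045))
```

View pics/crop3.png

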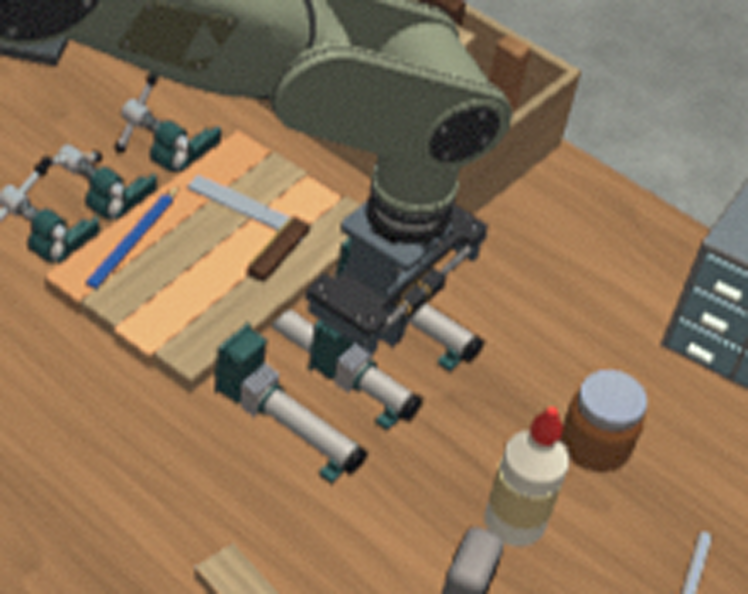

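The side view shows the gripper above the middle pipe, behind the slack jaw near (325,350), and clear of the neighbours. I'll continue down.

Emit:
step_arm([
  {"travel": [0, 0, 0.4], "dr": [0, 0, 0], "grip": 0},
  {"travel": [0, 0, 0.8], "dr": [0, 0, 0], "grip": 0},
  {"travel": [0, 0, 1.1], "dr": [0, 0, 0], "grip": 0},
  {"travel": [0, 0, 1.1], "dr": [0, 0, 0], "grip": 0},
])

```text
time: 2.58
tcp_pos: [0.5305, -0.2458, 0.0777]
ee_rot: [[0.999, 0.046, -0.004], [0.046, -0.999, 0.003], [-0.004, -0.003, -1.0]]
ft_force: [0.1, 0.1, 0.3]
finger_gap: 0.0006
```

```bash
python3 - <<'E'
from h import *
mv(w(-.005,-.194,.078))
s=snap('side','side3.png')
cv2.imwrite('pics/crop4.png',cv2.resize(s['pixels'][190:290,280:400],None,fx=6,fy=6,interpolation=cv2.INTER_CUBIC))
E
```

```text
t 2.58 pos [ 0.5305 -0.2458  0.0777] local [  -5.2 -214.5] F [0.1 0.1 0.3] gap 0.0006
 travel [ 0.005 -0.512 -0.006] dr [-0.017  0.024 -0.014]
```

View pics/crop4.png

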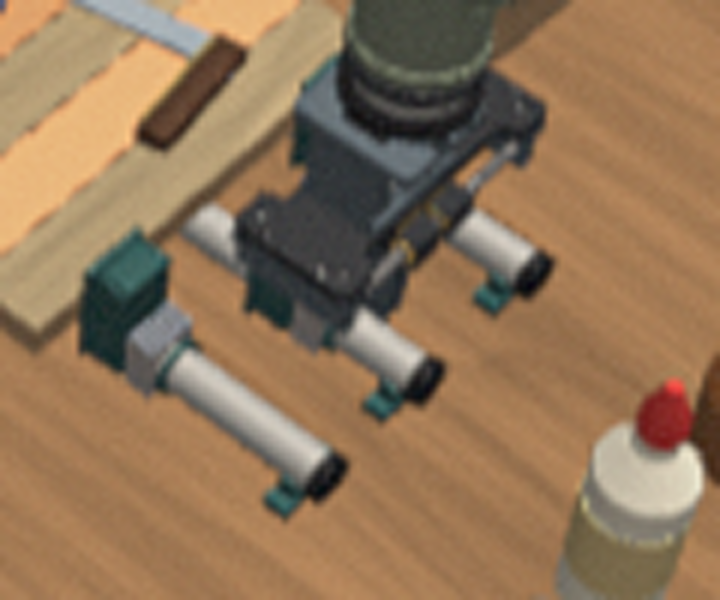

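The fingers are behind the jaw, and the force is nil. Now I'll push slowly along tool -y.

Emit:
step_arm([
  {"travel": [0, -0.15, 0], "dr": [0, 0, 0], "grip": 0},
  {"travel": [0, -0.3, 0], "dr": [0, 0, 0], "grip": 0},
  {"travel": [0, -0.4, 0], "dr": [0, 0, 0], "grip": 0},
  {"travel": [0, -0.5, 0], "dr": [0, 0, 0], "grip": 0},
  {"travel": [0, -0.6, 0], "dr": [0, 0, 0], "grip": 0},
])

```text
time: 3.25
tcp_pos: [0.5302, -0.2226, 0.0789]
ee_rot: [[0.999, 0.047, -0.002], [0.047, -0.999, 0.0], [-0.002, -0.0, -1.0]]
ft_force: [-1.0, -3.0, 0.7]
finger_gap: 0.0005
```

Contact at about 3 N, which matches the stated friction. I'll continue.

Emit:
step_arm([
  {"travel": [0, -0.15, 0], "dr": [0, 0, 0], "grip": 0},
  {"travel": [0, -0.3, 0], "dr": [0, 0, 0], "grip": 0},
  {"travel": [0, -0.45, 0], "dr": [0, 0, 0], "grip": 0},
  {"travel": [0, -0.6, 0], "dr": [0, 0, 0], "grip": 0},
  {"travel": [0, -0.7, 0], "dr": [0, 0, 0], "grip": 0},
])

```text
time: 3.88
tcp_pos: [0.529, -0.1942, 0.0789]
ee_rot: [[0.999, 0.047, -0.002], [0.047, -0.999, 0.0], [-0.002, -0.0, -1.0]]
ft_force: [0.9, -3.7, -1.0]
finger_gap: 0.0004
```

```bash
python3 - <<'E'
from h import *
mv(w(-.005,-.146,.078))
E
```

```text
t 3.88 pos [ 0.529  -0.1942  0.0789] local [  -4.2 -162.9] F [ 0.9 -3.7 -1. ] gap 0.0004
 travel [-0.02  -0.422  0.024] dr [-0.002  0.01  -0.01 ]
```

Emit:
step_arm([
  {"travel": [0, -0.1, 0], "dr": [0, 0, 0], "grip": 0},
  {"travel": [0, -0.18, 0], "dr": [0, 0, 0], "grip": 0},
  {"travel": [0, -0.24, 0], "dr": [0, 0, 0], "grip": 0},
  {"travel": [0, -0.3, 0], "dr": [0, 0, 0], "grip": 0},
  {"travel": [0, -0.34, 0], "dr": [0, 0, 0], "grip": 0},
])

```text
time: 4.5
tcp_pos: [0.5284, -0.1804, 0.0789]
ee_rot: [[0.999, 0.047, -0.002], [0.047, -0.999, 0.0], [-0.002, -0.0, -1.0]]
ft_force: [0.4, -2.7, -1.0]
finger_gap: 0.0006
```

```bash
python3 - <<'E'
from h import *
mv(w(-.005,-.146,.078))
E
```

```text
t 4.5 pos [ 0.5284 -0.1804  0.0789] local [  -4.2 -149.1] F [ 0.4 -2.7 -1. ] gap 0.0006
 travel [-0.021 -0.078  0.023] dr [-0.003  0.01  -0.011]
```

Now in 1 mm steps until the force rises.

Emit:
step_arm([
  {"travel": [0, -0.02, 0], "dr": [0, 0, 0], "grip": 0},
  {"travel": [0, -0.04, 0], "dr": [0, 0, 0], "grip": 0},
  {"travel": [0, -0.06, 0], "dr": [0, 0, 0], "grip": 0},
])

```text
time: 4.88
tcp_pos: [0.5283, -0.178, 0.0789]
ee_rot: [[0.999, 0.047, -0.002], [0.047, -0.999, 0.0], [-0.002, -0.0, -1.0]]
ft_force: [0.3, -4.3, -0.0]
finger_gap: 0.0003
```

Emit:
step_arm([
  {"travel": [0, -0.02, 0], "dr": [0, 0, 0], "grip": 0},
  {"travel": [0, -0.04, 0], "dr": [0, 0, 0], "grip": 0},
])

```text
time: 5.12
tcp_pos: [0.5283, -0.1775, 0.079]
ee_rot: [[0.999, 0.048, -0.001], [0.048, -0.999, -0.002], [-0.001, 0.002, -1.0]]
ft_force: [0.6, -9.4, -2.3]
finger_gap: 0.0001
```

Emit:
step_arm([
  {"travel": [0, -0.02, 0], "dr": [0, 0, 0], "grip": 0},
  {"travel": [0, -0.04, 0], "dr": [0, 0, 0], "grip": 0},
])

```text
time: 5.38
tcp_pos: [0.5283, -0.1775, 0.079]
ee_rot: [[0.999, 0.049, -0.001], [0.049, -0.999, -0.005], [-0.001, 0.005, -1.0]]
ft_force: [0.1, -10.0, -2.2]
finger_gap: 0.0006
```

The force rose to 10 N and motion stopped at local y≈-146, right where predicted, so the jaw is bearing on the panel. I'll back off and then rise.

Emit:
step_arm([
  {"travel": [0, 0.25, 0], "dr": [0, 0, 0], "grip": 0},
  {"travel": [0, 0.6, 0], "dr": [0, 0, 0], "grip": 0},
  {"travel": [0, 0.8, -0.5], "dr": [0, 0, 0], "grip": 0},
  {"travel": [0, 0.8, -1.5], "dr": [0, 0, 0], "grip": 0},
  {"travel": [0, 0.8, -2.5], "dr": [0, 0, 0], "grip": 0},
])

```text
time: 6.0
tcp_pos: [0.5297, -0.2093, 0.18]
ee_rot: [[0.999, 0.048, -0.002], [0.048, -0.999, -0.004], [-0.002, 0.004, -1.0]]
ft_force: [1.4, -0.4, 0.2]
finger_gap: 0.0006
```

```bash
python3 - <<'E'
from h import *
mv(w(-.004,0,.24))
s=snap('side','side5.png')
cv2.imwrite('pics/crop5.png',cv2.resize(s['pixels'][150:300,230:410],None,fx=4,fy=4,interpolation=cv2.INTER_CUBIC))
E
```

```text
t 6.0 pos [ 0.5297 -0.2093  0.18  ] local [  -4.3 -178. ] F [ 1.4 -0.4  0.2] gap 0.0006
 travel [ 2.000e-03 -4.444e+00 -1.517e+00] dr [ 0.021  0.013 -0.004]
```

View pics/crop5.png

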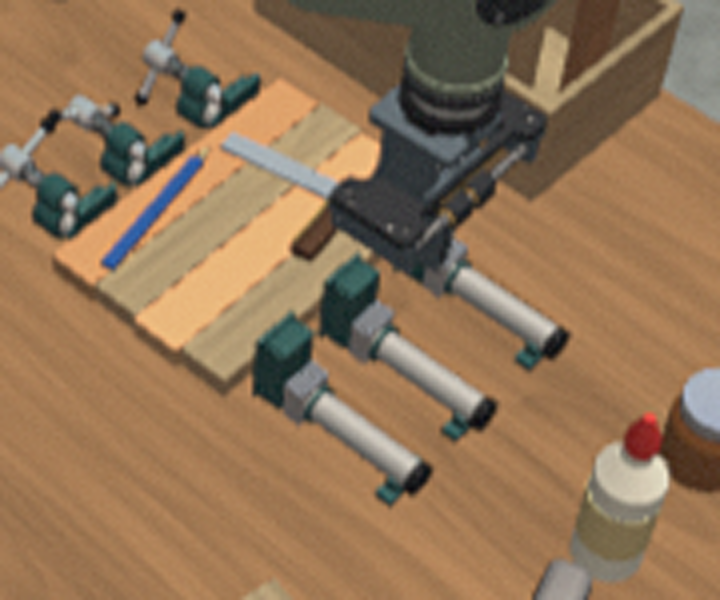

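The middle jaw at crop (350,300) now sits on the panel edge like the outer ones, and nothing else has moved. Next I'll measure the middle handle before moving over it.

```bash
python3 - <<'E'
from h import *
s=load('top1.png')
# all cloud points near the handles, local frame
f,cx,cy=cam(s); d=s['depth']
pts=[]
for v in range(140,255):
  for u in range(200,225):
    if d[v,u]>0:
      p=s['R'].T@(np.array([(u-cx)/f,(v-cy)/f,1])*d[v,u]-s['t'])
      if p[2]>.02: l=local(p); pts.append((u,v,*l,p[2]*1000))
P=np.array(pts)
m=(P[:,3]>190)&(abs(P[:,2]+4)<62)
for r in P[m]: print(r.round(0).astype(int).tolist(),end=' ')
g=lambda a,b:(195+(a+.5)/4-.5,135+(b+.5)/4-.5)
print()
for n,c in[('hub mid',(68,249)),('hub x edges',(50,250)),('R',(84,250)),('hubtop',(68,233)),('hubbot',(68,265))]: print(n,local(atz(s,*g(*c),.061)),local(atz(s,*g(*c),.048)))
s2=load('side5.png')
for lx in(-.006,-.004,-.002): print(proj(s2,w(lx,.208,.061)))
im=load('top1.png')['pixels']
cv2.imwrite('pics/crop6.png',cv2.resize(im[160:250,195:265],None,fx=8,fy=6.5,interpolation=cv2.INTER_CUBIC))
E
```

```text
[212, 184, 42, 208, 27] [211, 185, 39, 211, 30] [212, 185, 38, 207, 34] [213, 185, 38, 204, 33] [214, 185, 37, 201, 33] [210, 186, 37, 214, 26] [211, 186, 36, 211, 30] [212, 186, 36, 208, 27] [213, 186, 36, 205, 27] [214, 186, 35, 202, 32] [210, 187, 34, 214, 25] [211, 187, 33, 211, 31] [212, 187, 32, 208, 33] [213, 187, 32, 205, 31] [214, 187, 32, 202, 33] [211, 188, 28, 210, 35] [212, 188, 29, 208, 31] [213, 188, 28, 204, 37] [214, 188, 30, 203, 26] [211, 189, 26, 211, 34] [212, 189, 26, 208, 33] [213, 189, 27, 205, 28] [211, 190, 21, 210, 43] [212, 190, 22, 208, 35] [213, 190, 21, 204, 41] [211, 191, 20, 211, 32] [212, 191, 18, 207, 41] [213, 191, 18, 204, 41] [211, 192, 15, 210, 40] [212, 192, 14, 207, 43] [213, 192, 15, 204, 42] [210, 193, 9, 212, 53] [211, 193, 10, 210, 48] [212, 193, 9, 206, 53] [213, 193, 9, 203, 55] [214, 193, 9, 201, 52] [215, 193, 8, 197, 55] [216, 193, 9, 195, 50] [207, 194, 7, 221, 54] [208, 194, 5, 217, 61] [209, 194, 5, 214, 60] [210, 194, 5, 212, 58] [211, 194, 5, 208, 60] [212, 194, 5, 206, 56] [213, 194, 3, 202, 67] [214, 194, 5, 200, 57] [215, 194,
[... 3252 characters left out ...]
216, -59, 208, 58] [213, 216, -61, 205, 69] [211, 217, -62, 211, 60] [212, 217, -63, 208, 64] [213, 217, -63, 205, 61] [211, 218, -64, 212, 58] [212, 218, -65, 208, 60] [213, 218, -65, 206, 60] 
hub mid [ -4.0649731  206.89640974] [ -1.00523622 208.27176887]
hub x edges [ -3.96321645 219.69442893] [ -0.90258542 221.18224674]
R [ -5.53063803 195.57861149] [ -2.48378024 196.85451892]
hubtop [  7.60258784 206.40597701] [ 10.76484985 207.77702661]
hubbot [-15.6978388 207.3853841] [-12.74032218 208.76503994]
(np.float64(250.0567669726138), np.float64(176.1646358390461))
(np.float64(250.43514268171003), np.float64(175.8837123246453))
(np.float64(250.81311059803812), np.float64(175.60309157433545))
```

View pics/crop6.png

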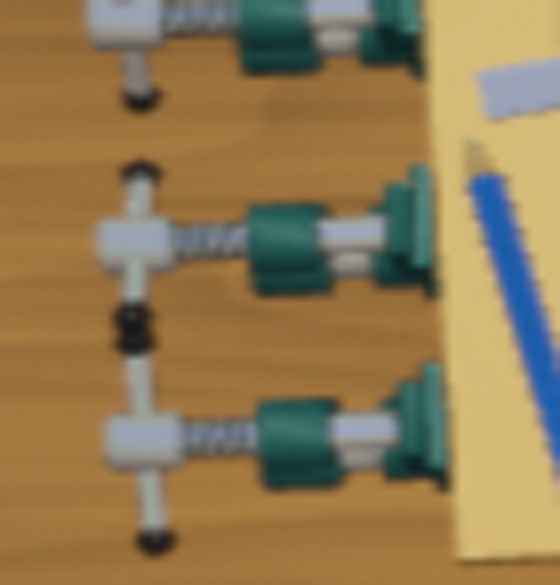

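Emit:
step_arm([
  {"travel": [0, -0.9, -1.5], "dr": [0, 0, 0], "grip": 0},
  {"travel": [0, -1.9, -1.5], "dr": [0, 0, 0], "grip": 0},
  {"travel": [0, -3.0, -1.5], "dr": [0, 0, 0], "grip": 0},
  {"travel": [0, -4.2, -1.5], "dr": [0, 0, 0], "grip": 0},
  {"travel": [0, -5.2, -1.5], "dr": [0, 0, 0], "grip": 0},
])

```text
time: 6.68
tcp_pos: [0.5217, -0.0007, 0.2442]
ee_rot: [[0.999, 0.048, 0.008], [0.048, -0.999, -0.007], [0.007, 0.007, -1.0]]
ft_force: [0.2, 0.4, -0.7]
finger_gap: 0.0007
```

The middle hub is at local about (-4, 207). Its bar's high ball is at local x≈-39 and z≈82 mm, so closed fingers (±14 mm) clear it.

```bash
python3 - <<'E'
from h import *
mv(w(-.004,.207,.18))
E
```

```text
t 6.67 pos [ 0.5217 -0.0007  0.2442] local [-2.1 30.8] F [ 0.2  0.4 -0.7] gap 0.0007
 travel [-0.061 -4.417  1.572] dr [ 0.042 -0.042 -0.003]
```

Emit:
step_arm([
  {"travel": [0, -1.2, 0], "dr": [0, 0, 0], "grip": 0},
  {"travel": [0, -2.4, 0], "dr": [0, 0, 0], "grip": 0},
  {"travel": [-0.06, -3.5, 0.1], "dr": [0.04, -0.04, 0], "grip": 0},
  {"travel": [-0.06, -4.2, 0.5], "dr": [0.04, -0.04, 0], "grip": 0},
  {"travel": [-0.06, -4.42, 1.0], "dr": [0.04, -0.04, 0], "grip": 0},
])

```text
time: 7.3
tcp_pos: [0.5111, 0.1772, 0.2026]
ee_rot: [[0.999, 0.05, 0.001], [0.05, -0.999, 0.001], [0.001, -0.001, -1.0]]
ft_force: [0.4, -0.1, 0.2]
finger_gap: 0.0005
```

```bash
python3 - <<'E'
from h import *
mv(w(-.004,.207,.108))
E
```

```text
t 7.3 pos [0.5111 0.1772 0.2026] local [ -4.  208.9] F [ 0.4 -0.1  0.2] gap 0.0005
 travel [-2.000e-03  5.000e-02  2.364e+00] dr [-0.005 -0.004  0.007]
```

Emit:
step_arm([
  {"travel": [0, 0.04, 0.6], "dr": [0, 0, 0], "grip": 0},
  {"travel": [0, 0.04, 1.2], "dr": [0, 0, 0], "grip": 0},
  {"travel": [0, 0.04, 1.8], "dr": [0, 0, 0], "grip": 0},
  {"travel": [0, 0.04, 2.1], "dr": [0, 0, 0], "grip": 0},
  {"travel": [0, 0.04, 2.1], "dr": [0, 0, 0], "grip": 0},
])

```text
time: 7.92
tcp_pos: [0.511, 0.1754, 0.118]
ee_rot: [[0.999, 0.05, -0.001], [0.05, -0.999, 0.001], [-0.001, -0.001, -1.0]]
ft_force: [-0.7, -0.3, 0.2]
finger_gap: 0.0007
```

```bash
python3 - <<'E'
from h import *
mv(w(-.004,.207,.108))
s=snap('side','side7.png')
cv2.imwrite('pics/crop7.png',cv2.resize(s['pixels'][130:240,200:330],None,fx=6,fy=5.4,interpolation=cv2.INTER_CUBIC))
s=snap('top','top7.png')
cv2.imwrite('pics/crop8.png',cv2.resize(s['pixels'][135:255,195:395],None,fx=4,fy=4,interpolation=cv2.INTER_CUBIC))
E
```

```text
t 7.92 pos [0.511  0.1754 0.118 ] local [ -4.2 207.1] F [-0.7 -0.3  0.2] gap 0.0007
 travel [0.005 0.004 0.249] dr [-0.004  0.006  0.005]
```

View pics/crop7.png

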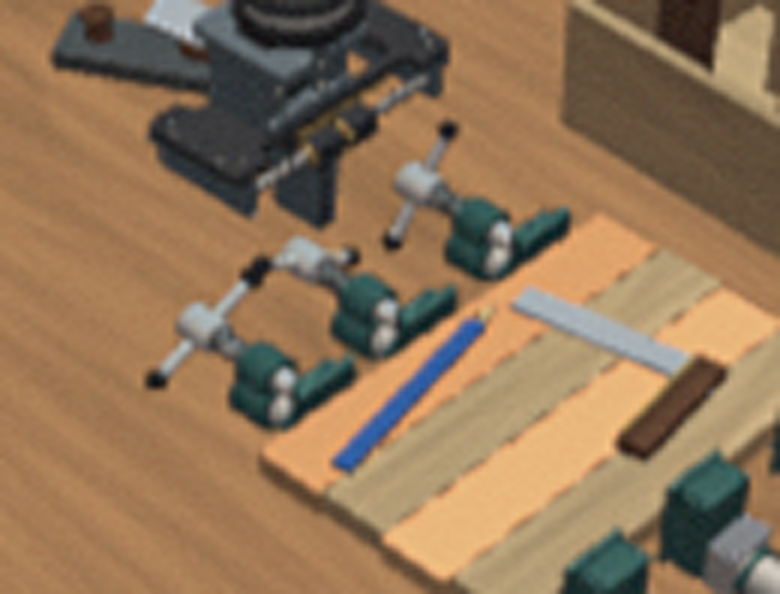

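View pics/crop8.png

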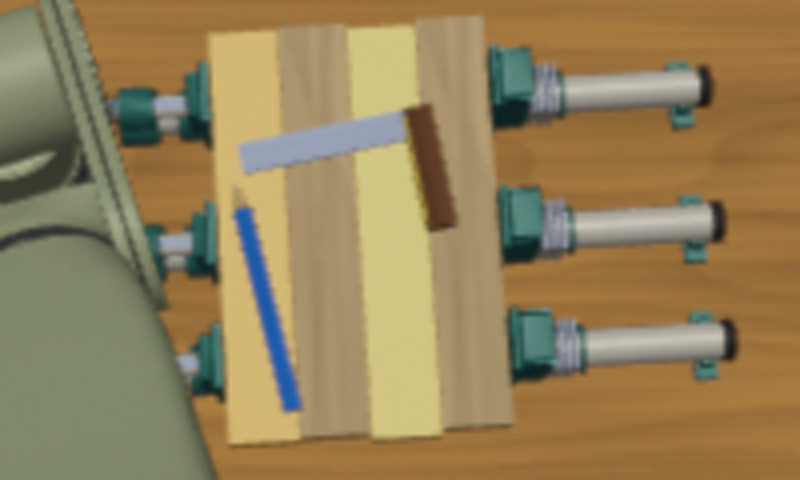

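The top view shows the middle jaw seated at (503..541, 190..250), matching its neighbours; the square and pencil have not moved. The side view shows the fingertips (≈(310,215)) directly above the middle hub (≈(305,257)). I'll lower 10 mm to a 25 mm gap and hold.

Emit:
step_arm([
  {"travel": [0, 0, 0.12], "dr": [0, 0, 0], "grip": 0},
  {"travel": [0, 0, 0.25], "dr": [0, 0, 0], "grip": 0},
  {"travel": [0, 0, 0.25], "dr": [0, 0, 0], "grip": 0},
  {"travel": [0, 0, 0.25], "dr": [0, 0, 0], "grip": 0},
  {"travel": [0, 0, 0.25], "dr": [0, 0, 0], "grip": 0},
])

```text
time: 8.65
tcp_pos: [0.512, 0.1758, 0.1094]
ee_rot: [[0.999, 0.05, 0.002], [0.05, -0.999, 0.002], [0.002, -0.002, -1.0]]
ft_force: [0.1, 0.4, -0.8]
finger_gap: 0.0006
```

```bash
python3 - <<'E'
from h import *
mv(w(-.004,.207,.108))
s=snap('side','side8.png')
cv2.imwrite('pics/crop9.png',cv2.resize(s['pixels'][140:220,210:300],None,fx=8,fy=7,interpolation=cv2.INTER_CUBIC))
print([round(x,1) for x in proj(s,w(-.004,.207,.061))],proj(s,w(-.004,.207,.086)))
E
```

```text
t 8.65 pos [0.512  0.1758 0.1094] local [ -3.2 207.5] F [ 0.1  0.4 -0.8] gap 0.0006
 travel [-0.02   0.013  0.035] dr [-0.009 -0.013  0.006]
[np.float64(250.6), np.float64(176.0)] (np.float64(250.46363359975217), np.float64(171.24556790894331))
```

View pics/crop9.png

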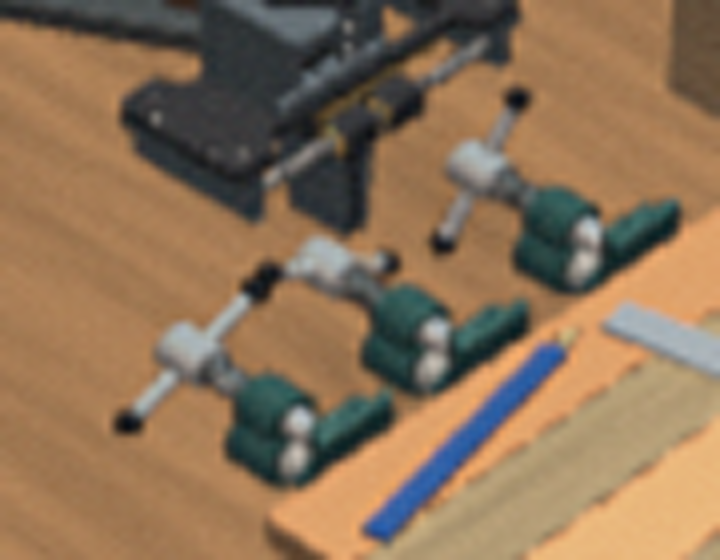

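The fingertips are at z≈0.087, 26 mm above the hub's top, and within about 1 mm laterally. Now I'll hold for more than 2 s.

Emit:
step_arm([
  {"travel": [0, 0, 0], "dr": [0, 0, 0], "grip": 0},
  {"travel": [0, 0, 0], "dr": [0, 0, 0], "grip": 0},
  {"travel": [0, 0, 0], "dr": [0, 0, 0], "grip": 0},
  {"travel": [0, 0, 0], "dr": [0, 0, 0], "grip": 0},
  {"travel": [0, 0, 0], "dr": [0, 0, 0], "grip": 0},
])

```text
time: 9.32
tcp_pos: [0.512, 0.1758, 0.1094]
ee_rot: [[0.999, 0.05, 0.002], [0.05, -0.999, 0.002], [0.002, -0.002, -1.0]]
ft_force: [-0.5, -0.0, 0.1]
finger_gap: 0.0002
```

Emit:
step_arm([
  {"travel": [0, 0, 0], "dr": [0, 0, 0], "grip": 0},
  {"travel": [0, 0, 0], "dr": [0, 0, 0], "grip": 0},
  {"travel": [0, 0, 0], "dr": [0, 0, 0], "grip": 0},
  {"travel": [0, 0, 0], "dr": [0, 0, 0], "grip": 0},
  {"travel": [0, 0, 0], "dr": [0, 0, 0], "grip": 0},
])

```text
time: 9.95
tcp_pos: [0.5119, 0.1758, 0.1094]
ee_rot: [[0.999, 0.05, 0.002], [0.05, -0.999, 0.002], [0.002, -0.001, -1.0]]
ft_force: [0.0, -0.2, -0.4]
finger_gap: 0.0006
```

Emit:
step_arm([
  {"travel": [0, 0, 0], "dr": [0, 0, 0], "grip": 0},
  {"travel": [0, 0, 0], "dr": [0, 0, 0], "grip": 0},
  {"travel": [0, 0, 0], "dr": [0, 0, 0], "grip": 0},
  {"travel": [0, 0, 0], "dr": [0, 0, 0], "grip": 0},
  {"travel": [0, 0, 0], "dr": [0, 0, 0], "grip": 0},
])

```text
time: 10.58
tcp_pos: [0.5119, 0.1758, 0.1094]
ee_rot: [[0.999, 0.05, 0.002], [0.05, -0.999, 0.002], [0.002, -0.001, -1.0]]
ft_force: [-0.2, -0.0, -0.2]
finger_gap: 0.0006
```

Emit:
step_arm([
  {"travel": [0, 0, 0], "dr": [0, 0, 0], "grip": 0},
  {"travel": [0, 0, 0], "dr": [0, 0, 0], "grip": 0},
  {"travel": [0, 0, 0], "dr": [0, 0, 0], "grip": 0},
  {"travel": [0, 0, 0], "dr": [0, 0, 0], "grip": 0},
  {"travel": [0, 0, 0], "dr": [0, 0, 0], "grip": 0},
])

```text
time: 11.2
tcp_pos: [0.5119, 0.1758, 0.1094]
ee_rot: [[0.999, 0.05, 0.002], [0.05, -0.999, 0.002], [0.002, -0.001, -1.0]]
ft_force: [0.0, 0.1, -0.1]
finger_gap: 0.0005
```

Emit:
step_arm([
  {"travel": [0, 0, 0], "dr": [0, 0, 0], "grip": 0},
  {"travel": [0, 0, 0], "dr": [0, 0, 0], "grip": 0},
  {"travel": [0, 0, 0], "dr": [0, 0, 0], "grip": 0},
  {"travel": [0, 0, 0], "dr": [0, 0, 0], "grip": 0},
  {"travel": [0, 0, 0], "dr": [0, 0, 0], "grip": 0},
])

```text
time: 11.82
tcp_pos: [0.512, 0.1758, 0.1094]
ee_rot: [[0.999, 0.05, 0.002], [0.05, -0.999, 0.002], [0.002, -0.002, -1.0]]
ft_force: [0.2, 0.1, -0.2]
finger_gap: 0.0005
```

```bash
python3 - <<'E'
from h import *
print(robot.hand_in()); print(robot.state()['time'])
E
```

```text
the job is handed in; nothing more can be done
None
the job is handed in; nothing more can be done
```

The middle clamp was the slack one, with its tail jaw standing about 48 mm off the panel. I pushed that jaw from behind with closed fingertips until it bore on the panel, then pointed at its T-handle hub and handed the job in while still pointing.

- **Push:** The jaw slid at about 3–4 N. The force rose to 10 N and motion stopped within 1 mm of where I predicted the jaw would meet the panel. The top view afterwards shows it seated like the other two.
- **Pointing:** The fingertips stood about 26 mm above the top of the hub and within about 1 mm sideways. They held still for more than 3 s with no contact force.
- **Everything else:** The panel, the square and pencil on it, and the other two clamps' tail jaws looked unmoved in the last top view, and the bottle and jar in the side view after the push. I did not check the mallet, plane, tape and offcut again, but the arm kept well clear of them.

The arm hid the hub from the top camera at the end. I checked the final position from my earlier measurement of the hub and from the side view, and no check failed or disagreed.

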